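Back off the press screw over the mended canister

TASK

The glue under the aluminium canister's lid has set. On the small press that holds this round canister, turn the handwheel anticlockwise (seen from above), letting your hand rise with the screw, until the foot stands at least a centimetre clear of the lid, then let go. Leave the canister standing where it is, and leave the other press, on the clear acrylic box, tight.

Things in the scene. Friction and masses are not known exactly. Their poses are not given: they have to be found in the camera images.
- canister_wheel_center (a point): centre of the handwheel of the press holding the round canister, on its vertical screw axis at mid-height of the rim; rises with it. Solid black disc, 60 mm across, rim 16 mm high (8 mm above and below this point), 9 mm hub on top; grip it across from above at any yaw. Starts 218 mm above the work surface; 34 mm free below the rim, then a crossbar 34 mm wide, 162 mm long
- canister_wheel (a joint): turn of that handwheel in rad: 0 as found (foot on the lid), growing anticlockwise seen from above, stop at 1.8. A steep multi-start screw: wheel, stem and foot rise together by 12 mm per rad (10 mm at 0.83 rad). It turns with about 0.1 N m and stays where it is left
- canister: closed lidded aluminium canister, 79 mm across, 95 mm high, about 140 g, standing loose on its press's 18 mm thick base (130 x 160 mm, fixed to the plank, between two posts) under the foot (steel disc 48 mm across); origin at the centre of its underside, z up. The presses change places from start to start
- box_wheel (a joint): turn in rad of the identical handwheel of the other press, which holds a clear square acrylic box (88 mm square, 95 mm high); 0 as found, must stay there
Mind the look-alikes: they are no part of the job. What is shaped like the part that bears canister_wheel_center but purple is not meant.

How it is judged:
By the outcome, as a careful person would: the job done as asked, in the order asked, and still so for the second after the job is handed in, with the robot touching nothing.
It also fails if it takes over 32 s, if anything falls off the work surface, if the arm or the gripper's body presses on something with over 40 N, if the wrist force passes 120 N, or if a joint passes its speed limit or range.

ROBOT

A 6-joint arm with a two-finger parallel gripper is mounted at the origin on the work surface. World frame = base frame: x ahead of the robot, y to its left, z up, the work surface at z = 0. Lengths are in m, angles in rad, forces in N, time in s.
With the tool pointing down it reaches from about 0.35 to 0.925 m from the base axis. Payload 6.4 kg.
Tool frame: the origin (TCP) lies midway between the tips of the shut fingers; the grasp point (between the pads) lies robot.grip_depth behind it (robot.grip_depth is the distance from the TCP to the grasp point, in m); z points along the fingers, y is the line along which they close (so a half turn about z gives the same grasp; the last joint's range is limited). The gripper opens to 85 mm and grips with 20 to 120 N. Pads are 22 mm wide; open, the fingers measure 114 mm over their backs; the gripper's body (76 mm by 85 mm) begins 54 mm behind the grasp point. The pads swing forward as they close: fully open they stand 13 mm farther back than shut.
Start: joints at [1.172, 0.245, 1.558, -0, 1.339, -0.174], TCP at [0.145, 0.634, 0.231] pointing down, gripper open.
Joint ranges: [-3.13, 3.13], [-1.02, 2.26], [0.13, 2.54], [-0.95, 4.09], [0.21, 2.88], [-2.74, 2.74]. Speed limits (rad/s): [2.57, 2.57, 3.14, 3.14, 3.14, 3.14].

INTERFACE

Orientations are given as [roll, pitch, yaw] about the fixed x, y, z axes, in that order (R = Rz(yaw) Ry(pitch) Rx(roll)).
In Python, from bench import robot gives the robot as it stands.
- The arm moves only by the tool play_rows, never from a script. Its arguments are lists of equal length, an entry for each row: "gripper": the opening, from 0 (shut) to 1 (fully open); "xyz": the shift along the tool's x, y, z in mm, a list of three; "twist": the turn, a rotation vector about the tool's x, y, z in degrees, a list of three. A call has 1 to 8 rows; each row is the pose to reach, as a shift and turn from the pose commanded when the call began, along the tool's axes at that moment; what a row does not reach only later rows make up. A row lasts 1/10 s, in which the tool goes at most 50 mm and 8.59 degrees, less where a joint would pass 70% of its speed; a pose out of reach is approached as far as the arm can. A call with a gripper value outside its range is refused whole. The fingers move at their own pace and stop on an object; "grip_force" is the grip in N (left out, the last holds). Time passes only in rows, so rows that repeat a pose let the fingers close. It gives the time, the measured TCP pose, the force, the opening and the grip force at its end, in the units of the state.
- robot.observe(): the state, without advancing time (a new reading comes with each control period).
- robot.read_camera(name): name is "scene" or "side" or "wrist"; returns a dict with "img" (480x640x3 uint8, red, green, blue), "K" (3x3 intrinsics, pixels), "origin" and "attitude" of the camera in the world. Camera axes: x right, y down, z forward; pixel columns grow to the right and rows downward; lengths in m; the calibration is good to about 2 mm. A picture is of the moment at which its call begins. There is no depth.
- robot.job_done(): hands the job in; it is judged then, once.
Trained networks look in a picture, given as the dict that the camera call returned (one of the last four; its "shot" number tells which), for a name from the list of things; names that differ only in an ending like _2 or _b are one class to them, and where a whole thing is asked for, a point or a joint stands for the part that bears it (a point fixed in the world has none). Each returns a list of dicts, best first, with "confidence" (0 to 1); they miss things now and then, are a little off and sometimes report something else, mostly with a low value. They report only what shows in the picture. A call takes as long as a camera call. They do not tell look-alikes from the thing itself.
- robot.find_in(target, picture): "xy" ([column, row] in pixels, amid what is visible of it).
- robot.regions_of(target, picture): "mask" (480x640 bool, what is visible of it) and "xy" ([column, row] in pixels, amid what is visible of it).
- robot.place_of(target, picture): "xy" ([column, row] in pixels: a listed point, or the origin of a listed thing).
The state is a dict: "clock": time; "joints": joint angles; "joint_velocities": joint speeds; "joint_torque": joint torques, N m; "tcp_pos": TCP position; "tool_rot": TCP orientation; "wrist_force": force on the tool from outside, world axes, zero at the start; "ft_torque": the same for the moment, N m; "width": finger opening in m; "finger_force": force on a finger pad.
Only numpy, scipy, OpenCV 4.12 (cv2) and the standard library are available. Lean on these libraries where they do the work, as an engineer would, in place of code of your own. Each camera call takes 0.05 s, during which the arm holds its last target. There are 200 camera calls.

## Working session

There is one attempt and no reset: what is moved stays moved. The work goes in short steps, Python scripts to look and compute and a tool call to move; the robot and the scene stay as the last step left them, time stands still between calls to the robot, and variables do not carry over. Pictures are saved under pics/ and viewed, at most 10 in all, crops included, and the job is handed in when it is done.

Besides the shell and the picture viewer there is one more tool, called after ">>>" as name(argument=value, ...) on one line, values as JSON. play_rows: Moves the arm, as the interface text tells. Its arguments: {"type":"object","properties":{"gripper":{"type":"array","items":{"type":"number"}},"xyz":{"type":"array","items":{"type":"array","items":{"type":"number"}}},"twist":{"type":"array","items":{"type":"array","items":{"type":"number"}}},"grip_force":{"type":"number"}},"required":["gripper","xyz","twist"]}

```bash
mkdir -p pics; cat > h.py <<'E'
import numpy as np, cv2
from bench import robot
def ray(p,uv):
    R=np.array(p["attitude"],float)
    if R.shape!=(3,3):
        from scipy.spatial.transform import Rotation as S
        R=S.from_euler('xyz',R).as_matrix() if R.size==3 else S.from_quat(R).as_matrix()
    d=R@np.linalg.inv(np.array(p["K"]))@np.array([uv[0],uv[1],1.]); return np.array(p["origin"]),d/np.linalg.norm(d)
def at_z(p,uv,z):
    o,d=ray(p,uv); return o+d*(z-o[2])/d[2]
def tri(rs):
    A=sum(np.eye(3)-np.outer(d,d) for o,d in rs); b=sum((np.eye(3)-np.outer(d,d))@o for o,d in rs)
    return np.linalg.solve(A,b)
def save(n,im): cv2.imwrite(f"pics/{n}.png",im[:,:,::-1])
E
python3 - <<'E'
from h import *
ims=[]
for c in ["scene","side","wrist"]:
    p=robot.read_camera(c); save(c,p["img"]); np.savez(f"{c}.npz",**p)
    print(c,np.round(p["origin"],3),np.array(p["attitude"]).shape)
    for t in ["canister_wheel_center","canister"]:
        for r in robot.place_of(t,p): print(t,np.round(r["xy"],1),round(r["confidence"],2), np.round(at_z(p,r["xy"],.218 if 'wheel' in t else .018),3))
s=robot.observe(); print(s["tcp_pos"],s["tool_rot"],robot.grip_depth,s["clock"],s["width"])
E
```

```text
scene [0.693 0.378 1.   ] (3,)
canister_wheel_center [316.7  92.7] 0.77 [ 0.17  -0.308  0.218]
canister_wheel_center [195.  219.4] 0.74 [ 0.55  -0.193  0.218]
canister [218.3 270.9] 0.6 [ 0.545 -0.19   0.018]
side [ 0.243 -0.744  0.705] (3,)
canister_wheel_center [446.4 241. ] 0.66 [ 0.547 -0.195  0.218]
canister_wheel_center [185.6 335.4] 0.64 [ 0.17  -0.307  0.218]
canister [420.2 328.8] 0.69 [ 0.536 -0.188  0.018]
wrist [0.069 0.652 0.374] (3,)
[0.14487189 0.6336101  0.23120061] [-3.14141397e+00  2.43885865e-06  2.91680885e+00] 0.0187 0.45 0.08528760848071543
```

View pics/scene.png

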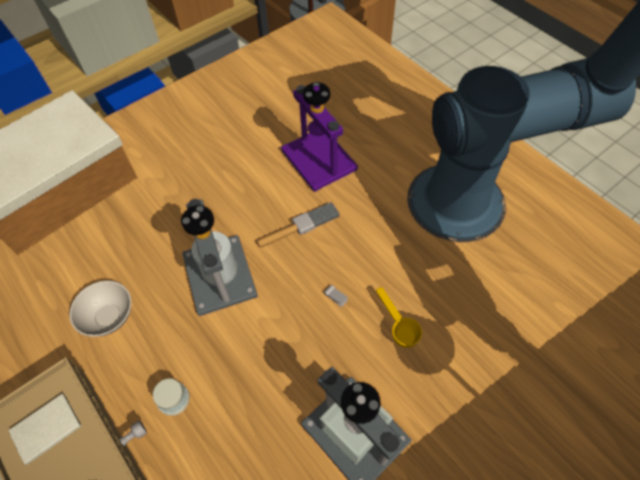

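View pics/side.png

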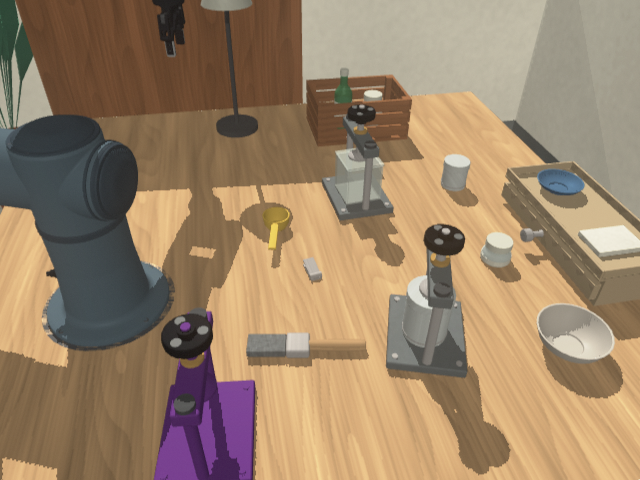

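Three candidates for the wheel:
- **Purple press:** scene (316,93), side (187,335). It is the look-alike.
- **Grey press with the clear square box:** scene (361,402), side (361,113). It must stay tight.
- **Grey press with the round aluminium canister:** scene (197,219), side (444,240). This is the one meant. Both cameras put its wheel near (0.548, -0.194).

I'll confirm this in an enlarged crop.

```bash
cat >> h.py <<'E'
def shift(target):
    from scipy.spatial.transform import Rotation as S
    s=robot.observe(); R=S.from_euler('xyz',s["tool_rot"]).as_matrix()
    return np.round(R.T@(np.array(target)-s["tcp_pos"])*1000,1)
E
python3 - <<'E'
from h import *
L={c:dict(np.load(f"{c}.npz")) for c in ["scene","side"]}
save("crop",cv2.resize(L["side"]["img"][200:390,360:500],None,fx=3,fy=3,interpolation=cv2.INTER_CUBIC))
rs=[ray(L["scene"],(195,219.4)),ray(L["side"],(446.4,241))]
print(tri(rs), "box",at_z(L["scene"],(361,402),.218),at_z(L["side"],(361,113),.218))
for t in [(.35,.5,.36),(.5,.15,.36),(.548,-.194,.30)]: print(t,shift(t))
E
```

```text
[ 0.54870696 -0.19347501  0.21635746] box [0.53265436 0.24930362 0.218     ] [0.53126076 0.24601551 0.218     ]
(0.35, 0.5, 0.36) [-229.7  -84.5 -128.8]
(0.5, 0.15, 0.36) [-454.  -392.3 -128.7]
(0.548, -0.194, 0.3) [-577.5 -716.9  -68.7]
```

View pics/crop.png

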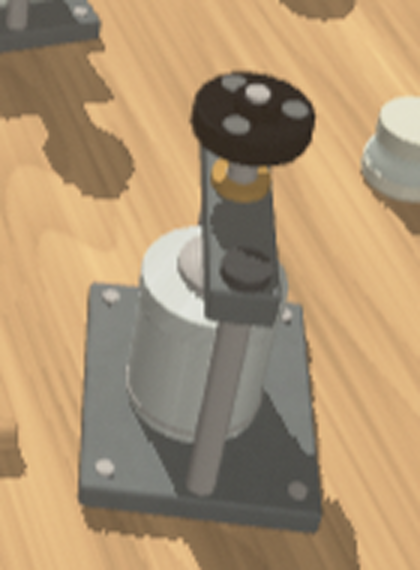

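The crop shows the black wheel at crop (253,115), above the round aluminium canister. The triangulated height is 0.216 m against 0.218 m given, so the point fits. I'll lift, move across, and pre-turn the wrist clockwise so it has room for the unscrewing turn.

>>> play_rows(gripper=[1, 1, 1, 1, 1, 1, 1, 1], xyz=[[0, 0, -45], [0, 0, -90], [0, 0, -130], [-45, -17, -130], [-90, -34, -130], [-136, -51, -130], [-183, -68, -130], [-230, -85, -130]], twist=[[0, 0, 8], [0, 0, 16], [0, 0, 24], [0, 0, 32], [0, 0, 40], [0, 0, 48], [0, 0, 56], [0, 0, 64]])

```text
clock: 1.25
tcp_pos: [0.3515, 0.4983, 0.3615]
tool_rot: [3.141, -0.0, 1.794]
wrist_force: [0.9, 0.8, -0.4]
width: 0.0851
finger_force: 0.0
```

```bash
python3 - <<'E'
from h import *
s=robot.observe();print(s["tcp_pos"],s["tool_rot"],s["joints"],s["clock"])
for t in [(.46,.22,.36),(.52,-.02,.36),(.5485,-.1935,.29)]: print(t,shift(t))
E
```

```text
[0.35145223 0.49827827 0.36150573] [ 3.14118968e+00 -3.27011419e-04  1.79440267e+00] [7.70739801e-01 7.53773466e-02 1.51337519e+00 6.96441151e-05
 1.55232584e+00 5.47132254e-01] 1.25
(0.46, 0.22, 0.36) [-295.4   44.1    1.4]
(0.52, -0.02, 0.36) [-542.8   49.4    1.3]
(0.5485, -0.1935, 0.29) [-718.3   38.7   71.3]
```

>>> play_rows(gripper=[1, 1, 1, 1, 1, 1, 1, 1], xyz=[[-49, 7, 0], [-98, 14, 0], [-147, 21, 0], [-196, 28, 0], [-245, 36, 0], [-294, 44, 0], [-343, 45, 0], [-392, 46, 0]], twist=[[0, 0, 0], [0, 0, 0], [0, 0, 0], [0, 0, 0], [0, 0, 0], [0, 0, 0], [0, 0, 0], [0, 0, 0]])

```text
clock: 2.05
tcp_pos: [0.4841, 0.1263, 0.3615]
tool_rot: [3.141, 0.0, 1.8]
wrist_force: [1.5, -0.1, -0.9]
width: 0.0853
finger_force: 0.0
```

>>> play_rows(gripper=[1, 1, 1, 1, 1, 1, 1, 1], xyz=[[-49, 0, 0], [-98, 0, 0], [-147, 0, 0], [-196, -2, 10], [-245, -4, 25], [-294, -6, 40], [-326, -7, 50], [-326, -7, 50]], twist=[[0, 0, 0], [0, 0, 0], [0, 0, 0], [0, 0, 0], [0, 0, 0], [0, 0, 0], [0, 0, 0], [0, 0, 0]])

```text
clock: 2.85
tcp_pos: [0.5503, -0.1944, 0.3086]
tool_rot: [-3.138, -0.002, 1.795]
wrist_force: [0.1, 1.0, -0.4]
width: 0.086
finger_force: 0.0
```

```bash
python3 - <<'E'
from h import *
s=robot.observe();print(s["tcp_pos"],s["tool_rot"],s["joints"],s["clock"])
ps=[]
for c in ["wrist","scene","side"]:
    p=robot.read_camera(c)
    if c!="scene": save("b_"+c,p["img"])
    for r in robot.place_of("canister_wheel_center",p): print(c,np.round(r["xy"],1),round(r["confidence"],2),np.round(at_z(p,r["xy"],.218),4))
    for r in robot.regions_of("canister_wheel_center",p): print("  mask",np.round(r["xy"],1),r["mask"].sum())
print(shift((.5485,-.1935,.1995)))
E
```

```text
[ 0.55032685 -0.1943922   0.3086077 ] [-3.13827126e+00 -2.13700239e-03  1.79483107e+00] [-5.33367107e-01  3.82767773e-02  1.64600602e+00 -7.33527536e-04
  1.46119148e+00 -7.57323745e-01] 2.85
wrist [314.4 238.1] 0.59 [ 0.5462 -0.1887  0.218 ]
  mask [311.7 237. ] 5410
scene [194.8 220.6] 0.68 [ 0.5513 -0.1905  0.218 ]
scene [317.9  94.7] 0.65 [ 0.1717 -0.3018  0.218 ]
  mask [316.2  94.1] 524
  mask [194.3 221.1] 824
side [186.1 335.7] 0.9 [ 0.1701 -0.3079  0.218 ]
side [446.7 238.9] 0.57 [ 0.5494 -0.1906  0.218 ]
  mask [186.8 339.9] 1869
  mask [445.1 239.8] 1032
[ -2.6  -3.6 112.4]
```

View pics/b_wrist.png

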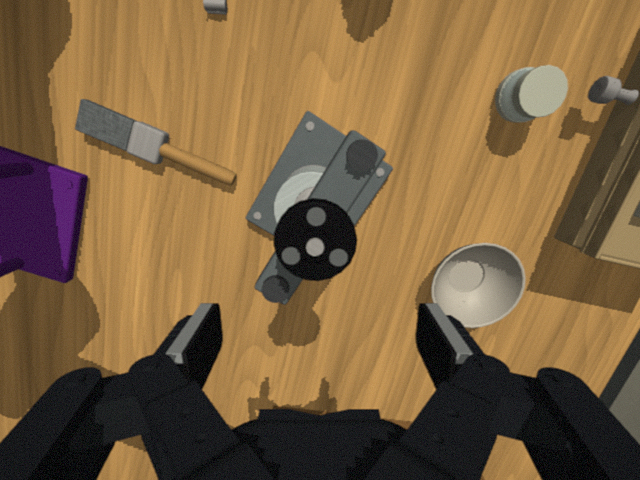

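The wrist view shows the target wheel at (315,240), centred between the fingers at columns 205 and 430. Below it are the round lid and the crossbar. The pooled estimate is (0.549, -0.191), so I'll descend halfway and correct.

```bash
python3 - <<'E'
from h import *
s=robot.observe();print(s["tcp_pos"],s["tool_rot"],s["wrist_force"])
print(shift((.549,-.1915,.194)))
E
```

```text
[ 0.55127265 -0.1900758   0.31188335] [3.14089765e+00 6.63444492e-04 1.80108248e+00] [-0.68300948  0.30196451 -0.23175375]
[ -0.8  -2.6 117.9]
```

>>> play_rows(gripper=[1, 1, 1, 1, 1, 1, 1, 1], xyz=[[0, -3, 0], [0, -3, 20], [0, -3, 45], [0, -3, 70], [0, -3, 90], [0, -3, 105], [0, -3, 117], [0, -3, 117]], twist=[[0, 0, 0], [0, 0, 0], [0, 0, 0], [0, 0, 0], [0, 0, 0], [0, 0, 0], [0, 0, 0], [0, 0, 0]])

```text
clock: 4.1
tcp_pos: [0.5474, -0.1911, 0.1926]
tool_rot: [-3.139, -0.002, 1.8]
wrist_force: [0.1, -0.1, 0.4]
width: 0.0854
finger_force: 0.0
```

```bash
python3 - <<'E'
from h import *
p=robot.read_camera("wrist"); save("c_wrist",p["img"])
s=robot.observe();print(s["tcp_pos"],s["tool_rot"],s["wrist_force"])
for r in robot.place_of("canister_wheel_center",p): print(r["xy"],r["confidence"],at_z(p,r["xy"],.218))
E
```

```text
[ 0.54806474 -0.19145898  0.19400232] [-3.14103483e+00 -4.75539768e-04  1.79989977e+00] [-0.71844311  0.63156788 -0.08833008]
[315.9, 330.2] 0.71 [ 0.54625316 -0.18816119  0.218     ]
```

View pics/c_wrist.png

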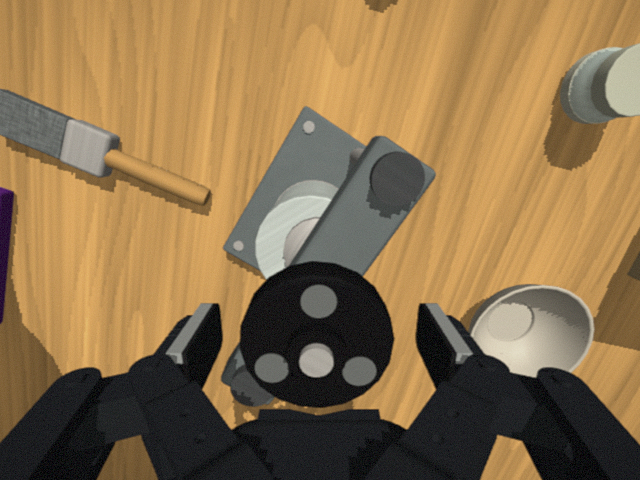

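The wheel spans columns 241–394 (centre 317.5), and the fingers' midline is at 318.5, so it is centred. Next I'll close gently.

>>> play_rows(gripper=[0.75, 0.6, 0.5, 0.5, 0.5, 0.5, 0.5, 0.5], xyz=[[1, 0, 0], [1, 0, 0], [1, 0, 0], [1, 0, 0], [1, 0, 0], [1, 0, 0], [1, 0, 0], [1, 0, 0]], twist=[[0, 0, 0], [0, 0, 0], [0, 0, 0], [0, 0, 0], [0, 0, 0], [0, 0, 0], [0, 0, 0], [0, 0, 0]], grip_force=30)

```text
clock: 5.0
tcp_pos: [0.5467, -0.1913, 0.1961]
tool_rot: [-3.138, 0.001, 1.8]
wrist_force: [-9.3, 0.2, 6.6]
width: 0.059
finger_force: 31.4
```

The wheel is gripped: width 0.059 m, pad force 31 N. I'll turn anticlockwise at 4° per row, rising 0.84 mm per row.

>>> play_rows(gripper=[0.5, 0.5, 0.5, 0.5, 0.5, 0.5, 0.5, 0.5], xyz=[[0, -1, -0.8], [0, -1, -1.7], [0, -1, -2.5], [0, -1, -3.4], [0, -1, -4.2], [0, -1, -5.0], [0, -1, -5.9], [0, -1, -6.7]], twist=[[0, 0, -4], [0, 0, -8], [0, 0, -12], [0, 0, -16], [0, 0, -20], [0, 0, -24], [0, 0, -28], [0, 0, -32]])

```text
clock: 5.8
tcp_pos: [0.5471, -0.1911, 0.2028]
tool_rot: [-3.141, 0.001, 2.361]
wrist_force: [-1.8, 1.1, 5.1]
width: 0.0588
finger_force: 31.2
```

Forces stay small, so I'll carry on.

>>> play_rows(gripper=[0.5, 0.5, 0.5, 0.5, 0.5, 0.5, 0.5, 0.5], xyz=[[0, 0, -1], [0, 0, -2.1], [0, 0, -3.1], [0, 0, -4.2], [0, 0, -5.2], [0, 0, -6.3], [0, 0, -7.3], [0, 0, -8.4]], twist=[[0, 0, -5], [0, 0, -10], [0, 0, -15], [0, 0, -20], [0, 0, -25], [0, 0, -30], [0, 0, -35], [0, 0, -40]])

```text
clock: 6.6
tcp_pos: [0.5475, -0.1905, 0.2112]
tool_rot: [3.142, 0.002, 3.06]
wrist_force: [-1.8, 3.4, 4.2]
width: 0.0592
finger_force: 31.3
```

```bash
python3 - <<'E'
from h import *
s=robot.observe();print(s["tcp_pos"],s["tool_rot"],s["wrist_force"],s["ft_torque"],s["joints"])
p=robot.read_camera("side"); save("d_crop",cv2.resize(p["img"][190:390,340:520],None,fx=3,fy=3,interpolation=cv2.INTER_CUBIC))
E
```

```text
[ 0.54752585 -0.19045662  0.21122131] [3.14157501e+00 1.62770472e-03 3.06005709e+00] [-1.83217064  3.43050822  4.16988679] [ 0.22760333  0.29237732 -0.2012765 ] [-5.30559913e-01  1.00224886e-01  1.75997653e+00  7.54139532e-04
  1.27993262e+00 -2.02003644e+00]
```

View pics/d_crop.png

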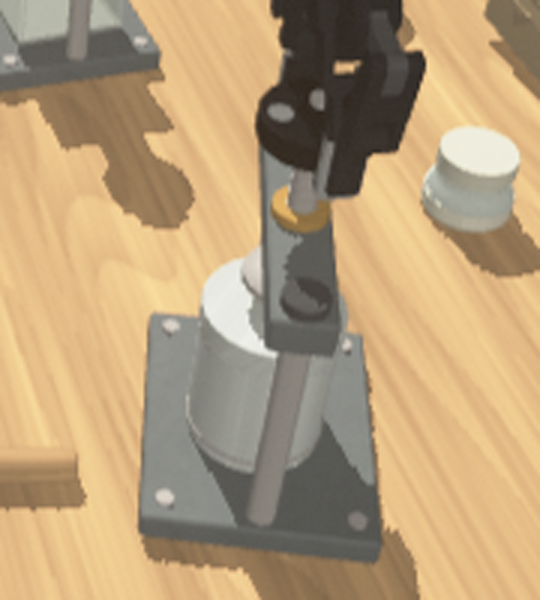

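The stem shows clearly longer above the brass collar at crop (300,195), so the wheel has risen; the hand turned 1.26 rad (about 15 mm). The canister still stands in place. I'll let go and rise straight up.

>>> play_rows(gripper=[1, 1, 1, 1, 1, 1, 1, 1], xyz=[[0, 0, 0], [0, 0, 0], [0, 0, 0], [0, 0, 0], [0, 0, 0], [0, 0, 0], [0, 0, 0], [0, 0, -10]], twist=[[0, 0, 0], [0, 0, 0], [0, 0, 0], [0, 0, 0], [0, 0, 0], [0, 0, 0], [0, 0, 0], [0, 0, 0]])

```text
clock: 7.45
tcp_pos: [0.5461, -0.1904, 0.2181]
tool_rot: [3.14, -0.003, 3.056]
wrist_force: [0.4, 0.8, -0.0]
width: 0.0855
finger_force: 0.0
```

>>> play_rows(gripper=[1, 1, 1, 1, 1, 1, 1, 1], xyz=[[0, 0, -20], [0, 0, -50], [0, 0, -80], [0, 0, -110], [0, 0, -140], [0, 0, -150], [0, 0, -150], [0, 0, -150]], twist=[[0, 0, 0], [0, 0, 0], [0, 0, 0], [0, 0, 0], [0, 0, 0], [0, 0, 0], [0, 0, 0], [0, 0, 0]])

```text
clock: 8.25
tcp_pos: [0.5466, -0.1906, 0.3679]
tool_rot: [3.141, -0.002, 3.056]
wrist_force: [-0.6, -0.5, -1.0]
width: 0.0854
finger_force: 0.0
```

```bash
python3 - <<'E'
from h import *
rs=[]
for c in ["side","scene"]:
    p=robot.read_camera(c)
    if c=="side": save("e_side",p["img"]); save("e_crop",cv2.resize(p["img"][190:390,340:520],None,fx=3,fy=3,interpolation=cv2.INTER_CUBIC))
    for t in ["canister_wheel_center","canister","box_wheel"]:
        for r in robot.place_of(t,p):
            print(c,t,np.round(r["xy"],1),round(r["confidence"],2))
            if t=="canister_wheel_center" and np.linalg.norm(at_z(p,r["xy"],.233)[:2]-[.548,-.191])<.03 and len(rs)<(1 if c=="side" else 2): rs.append(ray(p,r["xy"]))
            if t=="canister": print(at_z(p,r["xy"],.018))
if len(rs)==2: print(tri(rs))
E
```

```text
side canister_wheel_center [446.5 231.1] 0.95
side canister_wheel_center [186.6 335.4] 0.68
side canister [422.7 329.5] 0.74
[ 0.53932188 -0.19056641  0.018     ]Traceback (most recent call last):
  File "<stdin>", line 7, in <module>
ValueError: it knows: canister, canister_wheel_center
```

View pics/e_crop.png

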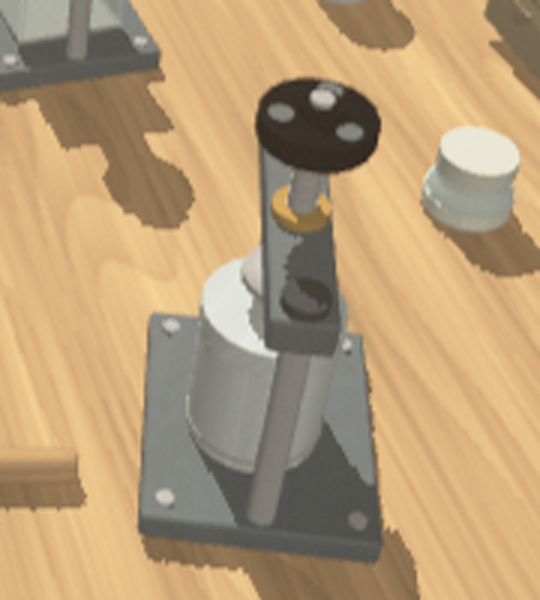

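```bash
python3 - <<'E'
from h import *
p=robot.read_camera("side")
a=dict(np.load("side.npz"))
for q in (a,p):
    o,d=None,None
    # mask centroid -> height at fixed xy axis
    g=q["img"][200:275,410:480].max(2)<60
    n,l,st,c=cv2.connectedComponentsWithStats(g.astype(np.uint8)); k=1+st[1:,4].argmax()
    uv=(c[k][0]+410,st[k][1]+st[k][3]/2+200); o,d=ray(q,uv)
    e=np.array([.5485,-.191])-o[:2]; t=e@d[:2]/(d[:2]@d[:2]); print(uv,st[k],"z",(o+t*d)[2])
E
```

```text
(np.float64(443.905160390516), np.float64(240.0)) [ 15  25  40  30 717] z 0.21557935211417228
(np.float64(446.8092307692308), np.float64(232.0)) [ 16  17  40  30 650] z 0.2312848748584722
```

The wheel rose about 15.7 mm by image, matching the 15 mm expected from the turn. The canister has not moved and the hand is clear, so I'm handing it in.

```bash
python3 -c "
from bench import robot
print(robot.job_done())"
```

```text
the job is handed in; nothing more can be done
None
```

I turned the canister press's handwheel about 1.26 rad anticlockwise, raising the foot about 15 mm clear of the lid, then let go; the canister stayed in place, the box press was not touched, and the job is handed in.

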